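# Line up the tins and bring the salt to the front of the carousel

## Robot

A 6-joint arm with a two-finger parallel gripper is mounted at the origin on a cart in front of the work surface, level with it; the furniture and walls round the work are solid. World frame = base frame: x ahead of the robot, y to its left, z up, the work surface at z = 0. Lengths are in m, angles in rad, forces in N, time in s.
With the tool pointing down it reaches from about 0.35 to 0.85 m from the base axis. Payload 8.1 kg.
Tool frame: the origin (TCP) lies between the finger pads; the fingertips stand 11 mm ahead of it and the grasp point (between the pads) lies 8 mm behind it (robot.tips_ahead is the distance from the TCP to the fingertips, in m); z points along the fingers, y is the line along which they close (so a half turn about z gives the same grasp; the last joint's range is limited). The gripper opens to 93 mm and grips with 3 to 60 N. Pads are 15 mm wide; open, the fingers measure 128 mm over their backs; the gripper's body (75 mm by 188 mm) begins 65 mm behind the grasp point.
Start: joints at [-1.383, 0.13, 1.488, -0, 1.523, -0.085], TCP at [0.162, -0.578, 0.23] pointing down, gripper open.
Joint ranges: [-2.96, 2.96], [-0.89, 2.26], [0.02, 2.5], [-1.34, 4.48], [0, 2.73], [-2.66, 2.66]. Speed limits (rad/s): [2.39, 2.39, 2.79, 3.14, 3.14, 3.14].

## Interface

Orientations are given as a rotation vector (axis times angle).
In Python, from plant import robot gives the robot as it stands. The module is installed in compiled form; this text tells all that it offers.
- The arm moves only by the tool move_arm, never from a script. Its argument "deltas" is one flat list of numbers, 7 for each row, row after row: the shift along the tool's x, y, z in m, then the turn, a rotation vector about the tool's x, y, z in rad, then the opening, from 0 (shut) to 1 (fully open). A call has 1 to 12 rows; each row is the pose to reach, as a shift and turn from the pose commanded when the call began, along the tool's axes at that moment; what a row does not reach only later rows make up. A row lasts 1/8 s, in which the tool goes at most 62.5 mm and 10.7 degrees, less where a joint would pass 70% of its speed; a pose out of reach is approached as far as the arm can. A call with a gripper value outside its range is refused whole. The fingers move at their own pace and stop on an object; "squeeze" is the grip in N (left out, the last holds). Time passes only in rows, so rows that repeat a pose let the fingers close. It gives the time, the measured TCP pose, the force, the opening and the grip force at its end, in the units of the state.
- robot.read_state(): the state, without advancing time (a new reading comes with each control period).
- robot.read_camera(name): name is "scene" or "top" or "wrist"; returns (picture, depth): 480x640x3 uint8, red, green, blue; 480x640 float32, m along the optical axis (not along the pixel's ray), 0 where there is no reading.
- robot.camera_model(name): a dict with "K" (3x3 intrinsics, pixels), "k1" (the pictures are not rectified: a ray, as slopes to the right and down, at radius r is drawn at 1 + k1 r^2 times it, then the intrinsics apply), "R" (3x3) and "t" (3): a world point X has camera coordinates R X + t; the wrist camera has in their place "tool_from_camera" (4x4, takes a point from camera to tool coordinates, whose origin is the TCP and whose axes are the flange's). Camera axes: x right, y down, z forward; pixel columns grow to the right and rows downward; lengths in m; the calibration is good to about 2 mm. A picture is of the moment at which its call begins: read the wrist's pose just before it. camera_model takes no time and is no camera call.
- robot.close_job(): hands the job in; it is judged then, once.
Trained networks look in the newest picture that a camera, given by its name, has taken for a name from the list of things; names that differ only in an ending like _2 or _b are one class to them, and where a whole thing is asked for, a point or a joint stands for the part that bears it (a point fixed in the world has none). Each returns a list of dicts, best first, with "confidence" (0 to 1); they miss things now and then, are a little off and sometimes report something else, mostly with a low value. They report only what shows in the picture. A call takes as long as a camera call.
- robot.recognise(camera, label): "uv" ([column, row] in pixels, amid what is visible of it).
The state is a dict: "t": time; "q": joint angles; "dq": joint speeds; "joint_torque": joint torques, N m; "tool_pos": TCP position; "orientation": TCP orientation; "force": force on the tool from outside, world axes, zero at the start; "wrist_torque": the same for the moment, N m; "opening": finger opening in m; "gripper_force": force on a finger pad.
Only numpy, scipy, OpenCV 4.12 (cv2) and the standard library are available. Lean on these libraries where they do the work, as an engineer would, in place of code of your own. Each camera call takes 0.05 s, during which the arm holds its last target. There are 200 camera calls.

## Task

Set this corner in order for cooking: first push the three loose low tins back, without lifting or tipping them, until they stand in one straight row against the low wooden rail. Then take the spice carousel by its round knob and turn it, touching nothing that stands on it, until the salt shaker (the short one without a green cap) stands at the front, in line with the steel pointer. Finish while still gripping the knob, holding the carousel still with the salt at the front, and leave the mug, the kitchen timer and the roll of tape where they are.

Things in the scene. Friction and masses are not known exactly. Their poses are not given: they have to be found in the camera images.
- rail: fixed low wooden rail on the worktop, left of the carousel: 360 mm long (its y), 18 mm thick (its x), 40 mm tall (z). Origin at the centre of its underside; its -x face is the front one, towards the tins and the robot. A tin touching it has its centre 47 mm in front of the rail's origin (rail x = -0.047).
- tin_a: the left low round food tin, 75 mm across, 58 mm tall, loose on the worktop, about 0.25 kg (up to 40 percent more or less); too wide to grasp: push it near its foot. One of three alike that start well apart, each 30 to 70 mm clear of the rail, in front of it. Origin at the centre of its underside, z up.
- tin_b: the middle low round food tin, 75 mm across, 58 mm tall, loose on the worktop, about 0.25 kg (up to 40 percent more or less); too wide to grasp: push it near its foot. One of three alike that start well apart, each 30 to 70 mm clear of the rail, in front of it. Origin at the centre of its underside, z up.
- tin_c: the right low round food tin, 75 mm across, 58 mm tall, loose on the worktop, about 0.25 kg (up to 40 percent more or less); too wide to grasp: push it near its foot. One of three alike that start well apart, each 30 to 70 mm clear of the rail, in front of it. Origin at the centre of its underside, z up.
- carousel_base: fixed foot of the spice carousel (wooden turntable, 250 mm across, tray lip 30 mm and tray floor 23 mm above the worktop). Origin on the turning axis at the worktop; its -x axis points to the front, towards the robot, marked by a steel pointer: a 16 mm wide strip from under the tray with an upturned tip 158 mm from the axis, 27 mm above the worktop.
- carousel: the turning part: tray, steel post (14 mm thick) and round knob. Origin on the turning axis, 13 mm above the worktop, z up; its yaw means nothing in particular. It turns freely at least 4 rad either way from its start with light friction (about 0.15 N m) and no spring; its floor is smooth: what stands on it goes with it if turned slowly and smoothly, but tips over if jerked.
- knob_mid (a point): middle of the round wooden knob on top of the post, on the axis, 170 mm above the worktop: where to grip, from above at any yaw. The knob is 44 mm across, from 148 to 190 mm above the worktop, and turns with the tray.
- shaker: the salt shaker on the carousel: 44 mm across, 90 mm tall, clear sides and a rounded grey cap; the shortest thing on the tray, the only one without a green cap. Its foot is about 88 mm from the axis, 23 mm above the worktop; loose; it starts 40 to 100 degrees from the front, on either side. Origin at the centre of its underside.
- spice_a: spice jar with a green cap, 46 mm across and 106 mm tall, standing loose on the carousel's tray. Origin at the centre of its underside. Not to be touched.
- spice_b: spice jar with a green cap, 46 mm across and 106 mm tall, standing loose on the carousel's tray. Origin at the centre of its underside. Not to be touched.
- spice_c: spice jar with a green cap, 46 mm across and 106 mm tall, standing loose on the carousel's tray. Origin at the centre of its underside. Not to be touched.
- mug: white mug, 78 mm across, 97 mm tall, right of the carousel. Bystander; origin under its centre.
- timer: round kitchen timer, 67 mm across, 58 mm tall, behind the carousel, to its left. Bystander; origin under its centre.
- tape: roll of tape lying flat, 98 mm across, 25 mm tall, right of the carousel. Bystander; origin under its centre.

How it is judged:
By the outcome, as a careful person would: the job done as asked, in the order asked, and still so for the second after the job is handed in, while the arm keeps its last pose, push and grip.
It also fails if it takes over 67 s, if anything falls off the work surface, if the arm or the gripper's body presses on something with over 40 N, if the wrist force passes 120 N, or if a joint passes its speed limit or range.

## Working session

There is one attempt and no reset: what is moved stays moved. The work goes in short steps, Python scripts to look and compute and a tool call to move; the robot and the scene stay as the last step left them, time stands still between calls to the robot, and variables do not carry over. Pictures are saved under pics/ and viewed, at most 10 in all, crops included, and the job is handed in when it is done.

Besides the shell and the picture viewer there is one more tool, called after "Call:" in YAML: its name, and indented under it one key for each argument. move_arm: Moves the arm, as the interface text tells. Its arguments: {"type":"object","properties":{"deltas":{"type":"array","items":{"type":"number"}},"squeeze":{"type":"number"}},"required":["deltas"]}

```bash
mkdir -p pics; cat > h.py <<'E'
import numpy as np, cv2
from plant import robot
def und(m,uv):
    K=np.array(m["K"]);k=m["k1"]
    p=np.array([(uv[0]-K[0,2])/K[0,0],(uv[1]-K[1,2])/K[1,1]]);s=p.copy()
    for _ in range(30): s=p/(1+k*(s@s))
    return np.array([s[0],s[1],1.])
def cam(name):
    m=robot.camera_model(name)
    return m,np.array(m["R"]),np.array(m["t"])
def ray(name,uv):
    m,R,t=cam(name); return -R.T@t, R.T@und(m,uv)
def onz(name,uv,z):
    o,d=ray(name,uv); return o+d*(z-o[2])/d[2]
def cloud(name,depth):
    m,R,t=cam(name); K=np.array(m["K"])
    u,v=np.meshgrid(np.arange(640),np.arange(480))
    p=np.stack([(u-K[0,2])/K[0,0],(v-K[1,2])/K[1,1]],-1);s=p.copy()
    for _ in range(30): s=p/(1+m["k1"]*(s**2).sum(-1,keepdims=True))
    c=np.concatenate([s,np.ones_like(s[...,:1])],-1)*depth[...,None]
    return (c-t)@R
E
python3 - <<'E'
from h import *
for c in("scene","top"):
    p,d=robot.read_camera(c); cv2.imwrite(f"pics/{c}0.png",p[...,::-1]); np.savez(f"pics/{c}0.npz",p=p,d=d)
    m,R,t=cam(c); print(c,(-R.T@t).round(3),np.array(m["K"])[0,0])
    X=cloud(c,d)
    for l in["tin_a","rail","carousel","knob_mid","shaker","spice_a","mug","timer","tape"]:
        for r in robot.recognise(c,l)[:4]:
            u,v=map(int,r["uv"]); print(l,round(r["confidence"],2),np.round(r["uv"]),X[v,u].round(3))
print(robot.read_state())
E
```

```text
scene [-0.638 -0.71   0.682] 473.2872462567546
tin_a 0.96 [228. 237.] [0.438 0.224 0.051]
tin_a 0.88 [246. 247.] [0.409 0.133 0.049]
tin_a 0.5 [212. 237.] [0.454 0.313 0.026]
rail 0.7 [263. 236.] [0.536 0.154 0.032]
carousel 0.56 [342. 288.] [ 0.377 -0.221  0.023]
knob_mid 0.65 [339. 288.] [ 0.373 -0.21   0.022]
shaker 0.93 [379. 276.] [ 0.414 -0.309  0.063]
spice_a 0.59 [315. 270.] [ 0.314 -0.169  0.095]
spice_a 0.58 [358. 282.] [ 0.334 -0.286  0.078]
spice_a 0.47 [315. 246.] [ 0.385 -0.132  0.127]
mug 0.65 [445. 278.] [ 0.496 -0.468  0.059]
timer 0.63 [319. 238.] [ 0.586 -0.033  0.05 ]
tape 0.58 [446. 314.] [ 0.384 -0.506  0.024]
top [ 0.209 -0.057  1.497] 516.6062991156596
tin_a 0.95 [180. 247.] [0.456 0.352 0.058]
tin_a 0.74 [220. 244.] [0.464 0.239 0.056]
tin_a 0.58 [250. 251.] [0.443 0.155 0.051]
rail 0.87 [222. 215.] [0.549 0.24  0.04 ]
rail 0.61 [251. 251.] [0.442 0.151 0.055]
carousel 0.74 [381. 255.] [ 0.401 -0.201  0.19 ]
knob_mid 0.64 [380. 259.] [ 0.394 -0.199  0.15 ]
shaker 0.56 [412. 248.] [ 0.429 -0.293  0.112]
shaker 0.3 [312. 201.] [ 0.583 -0.024  0.042]
shaker 0.26
[... 285 characters left out ...]
.] [ 0.46  -0.511 -0.002]
{'t': 1.0, 'q': array([-1.38338739e+00,  1.30390678e-01,  1.48817497e+00,  2.57225972e-05,
        1.52301074e+00, -8.54166070e-02]), 'dq': array([ 0.00044575, -0.00054065, -0.00068727,  0.00103545,  0.0002818 ,
       -0.00113299]), 'joint_torque': array([-5.38616405e-04, -5.59764397e+01, -4.92066300e+01,  7.68761127e-02,
        2.25146319e-02, -2.04581892e-05]), 'tool_pos': array([ 0.16169566, -0.57781539,  0.22965455]), 'orientation': array([3.11239335e+00, 4.27221541e-01, 4.16081962e-05]), 'force': array([ 0.0548692 , -0.21050618, -0.35294254]), 'wrist_torque': array([-0.03680899, -0.09193677,  0.03728965]), 'gripper_force': 0.0, 'opening': 0.09323967332961328}
```

View pics/top0.png

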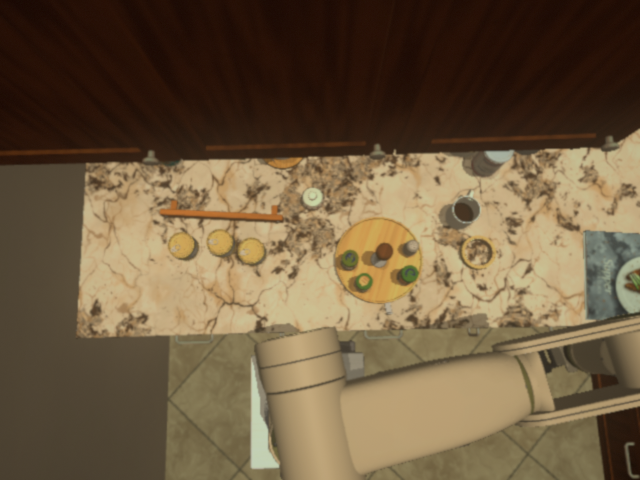

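View pics/scene0.png

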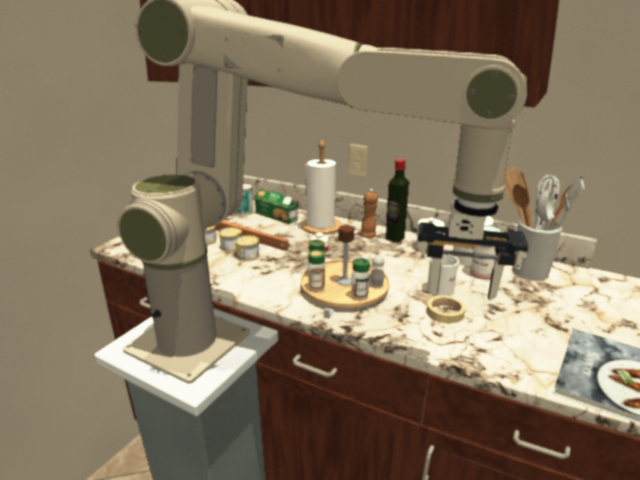

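```bash
python3 - <<'E'
from h import *
from scipy.optimize import least_squares
Z=np.load("pics/top0.npz");Xt=cloud("top",Z["d"]);Zs=np.load("pics/scene0.npz");Xs=cloud("scene",Zs["d"])
def circ(P,r=None):
    f=lambda q:np.hypot(P[:,0]-q[0],P[:,1]-q[1])
    c=(P.max(0)+P.min(0))/2
    return c
for nm,X in(("top",Xt),("scene",Xs)):
  P=X.reshape(-1,3)
  for l,c,z0,z1,R in[("t1",(.456,.352),.045,.07,.06),("t2",(.464,.239),.045,.07,.05),("t3",(.443,.155),.045,.07,.05),
    ("knob",(.40,-.2),.15,.2,.04),("salt",(.43,-.293),.09,.13,.035),("timer",(.583,-.03),.04,.07,.05),("lip",(.4,-.2),.02,.036,.15)]:
    m=(np.hypot(P[:,0]-c[0],P[:,1]-c[1])<R)&(P[:,2]>z0)&(P[:,2]<z1);Q=P[m]
    if len(Q)>5: print(nm,l,len(Q),"mean",Q.mean(0).round(3),"mid",circ(Q[:,:2]).round(3),"size",np.ptp(Q,0).round(3),"z90",np.percentile(Q[:,2],90).round(3))
  m=(P[:,2]>.03)&(P[:,2]<.046)&(P[:,0]>.5)&(P[:,0]<.6)&(P[:,1]>.06)&(P[:,1]<.45);Q=P[m]
  a=np.polyfit(Q[:,1],Q[:,0],1);print("rail",len(Q),Q.min(0).round(3),Q.max(0).round(3),"x=%.4f*y+%.4f"%tuple(a),Q[:,2].mean().round(3), (Q[:,0]-np.polyval(a,Q[:,1])).std())
E
```

```text
top t1 562 mean [0.462 0.35  0.056] mid [0.462 0.35 ] size [0.074 0.074 0.021] z90 0.061
top t2 556 mean [0.468 0.241 0.056] mid [0.468 0.242] size [0.073 0.075 0.02 ] z90 0.06
top t3 557 mean [0.441 0.153 0.056] mid [0.442 0.152] size [0.076 0.072 0.023] z90 0.06
top knob 248 mean [ 0.408 -0.208  0.187] mid [ 0.409 -0.209] size [0.042 0.042 0.047] z90 0.193
top salt 133 mean [ 0.433 -0.294  0.107] mid [ 0.434 -0.295] size [0.031 0.034 0.026] z90 0.113
top timer 283 mean [ 0.595 -0.025  0.047] mid [ 0.594 -0.025] size [0.057 0.058 0.025] z90 0.057
top lip 4051 mean [ 0.414 -0.207  0.025] mid [ 0.394 -0.209] size [0.28  0.247 0.016] z90 0.03
rail 760 [0.53  0.063 0.03 ] [0.574 0.419 0.046] x=0.0779*y+0.5323 0.04 0.005495364683155793
scene t1 51 mean [0.457 0.317 0.052] mid [0.46  0.319] size [0.046 0.022 0.014] z90 0.056
scene t2 233 mean [0.464 0.236 0.053] mid [0.466 0.237] size [0.084 0.079 0.015] z90 0.056
scene t3 253 mean [0.437 0.149 0.053] mid [0.44  0.158] size [0.081 0.093 0.013] z90 0.056
scene knob 261 mean [ 0.397 -0.217  0.175] mid [ 0.404 -0.215] size [0.038 0.042 0.04 ] z90 0.189
scene salt 114 mean [ 0.425 -0.302  0.102] mid [ 0.427 -0.3  ] size [0.028 0.031 0.023] z90 0.11
scene timer 78 mean [ 0.59  -0.029  0.048] mid [ 0.593 -0.028] size [0.043 0.053 0.02 ] z90 0.057
scene lip 1871 mean [ 0.376 -0.218  0.024] mid [ 0.392 -0.213] size [0.277 0.251 0.016] z90 0.029
rail 290 [0.525 0.061 0.03 ] [0.564 0.355 0.043] x=0.0888*y+0.5260 0.037 0.005478898885258849
```

The top view shows the tins at (181,246), (221,243) and (251,251), with the rail behind them at row 214. The carousel is at (379,261), the salt at (412,248), and the pointer tip is near (389,308). The scene view confirms the clearances and shows the jars with green caps.

```bash
python3 - <<'E'
from h import *
for c in("top","scene"):
    Z=np.load(f"pics/{c}0.npz");P=cloud(c,Z["d"]).reshape(-1,3);C=Z["p"].reshape(-1,3)
    r=np.hypot(P[:,0]-.408,P[:,1]+.209)
    m=(r>.135)&(r<.17)&(P[:,0]<.3)&(P[:,2]>.012)&(P[:,2]<.05)
    for p,k in zip(P[m],C[m]): print(c,p.round(3),k)
    # rail front edge per y-bin
    m=(P[:,2]>.033)&(P[:,2]<.046)&(P[:,0]>.5)&(P[:,0]<.6)
    for y in np.arange(.08,.42,.06):
        Q=P[m&(abs(P[:,1]-y)<.012)]
        if len(Q): print(c,"rail y",round(y,2),Q[:,0].min().round(4),Q[:,0].mean().round(4),Q[:,0].max().round(4))
i=np.load("pics/top0.npz")["p"][285:325,365:415]; cv2.imwrite("pics/ptr.png",cv2.resize(i[...,::-1],None,fx=10,fy=10,interpolation=2))
E
```

```text
top [ 0.272 -0.224  0.016] [146 129 103]
top [ 0.266 -0.235  0.016] [183 171 147]
top [ 0.266 -0.238  0.013] [180 168 143]
top [ 0.26  -0.236  0.027] [152 141 121]
top [ 0.26  -0.239  0.024] [163 150 126]
top [ 0.26  -0.241  0.029] [175 158 127]
top [ 0.257 -0.228  0.025] [126 115  95]
top [ 0.257 -0.23   0.026] [139 129 108]
top [ 0.257 -0.233  0.028] [151 140 119]
top [ 0.257 -0.236  0.026] [159 147 124]
top [ 0.257 -0.238  0.034] [170 157 131]
top [ 0.257 -0.242  0.024] [178 162 130]
top [ 0.254 -0.228  0.025] [126 111  86]
top [ 0.254 -0.23   0.029] [138 123  98]
top [ 0.248 -0.183  0.012] [199 172 129]
top rail y 0.08 0.5299 0.5389 0.5489
top rail y 0.14 0.5342 0.5439 0.5533
top rail y 0.2 0.5392 0.5483 0.5584
top rail y 0.26 0.545 0.554 0.5633
top rail y 0.32 0.5483 0.5584 0.5677
top rail y 0.38 0.5534 0.5629 0.5731
scene [ 0.254 -0.231  0.025] [171 161 140]
scene [ 0.256 -0.233  0.024] [172 168 152]
scene [ 0.253 -0.237  0.027] [178 175 160]
scene [ 0.254 -0.24   0.027] [179 176 160]
scene [ 0.26  -0.239  0.024] [182 178 162]
scene [ 0.252 -0.232  0.023] [175 163 139]
scene [ 
[... 557 characters left out ...]
[ 0.255 -0.236  0.016] [120 119 108]
scene [ 0.253 -0.24   0.019] [121 119 110]
scene [ 0.253 -0.243  0.02 ] [132 131 120]
scene [ 0.257 -0.244  0.018] [165 163 148]
scene [ 0.253 -0.232  0.013] [148 137 118]
scene [ 0.252 -0.235  0.015] [123 120 107]
scene [ 0.253 -0.238  0.015] [117 116 106]
scene [ 0.255 -0.239  0.015] [120 119 108]
scene [ 0.256 -0.242  0.015] [131 130 118]
scene [ 0.255 -0.245  0.017] [160 158 143]
scene [ 0.253 -0.241  0.013] [120 119 108]
scene [ 0.253 -0.243  0.014] [129 126 115]
scene rail y 0.08 0.5258 0.5329 0.5423
scene rail y 0.14 0.5323 0.5399 0.551
scene rail y 0.2 0.5287 0.542 0.5567
scene rail y 0.26 0.5427 0.551 0.5599
scene rail y 0.32 0.5459 0.5549 0.5634
```

View pics/ptr.png

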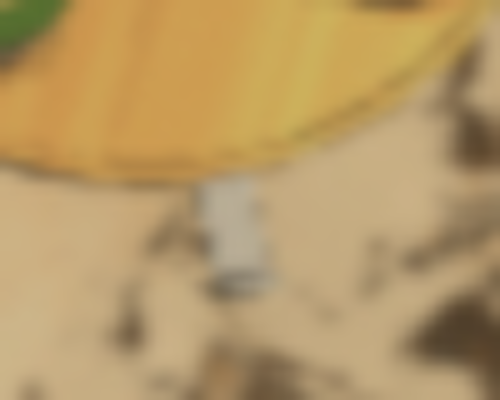

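Call:
move_arm:
  deltas: [0.385, -0.4925, -0.05, 0, 0, -2.79, 0.5, 0.385, -0.4925, -0.05, 0, 0, -2.79, 0.5, 0.385, -0.4925, -0.05, 0, 0, -2.79, 0.5, 0.385, -0.4925, -0.05, 0, 0, -2.79, 0.5, 0.385, -0.4925, -0.05, 0, 0, -2.79, 0.4, 0.385, -0.4925, -0.05, 0, 0, -2.79, 0.35, 0.385, -0.4925, -0.05, 0, 0, -2.79, 0.35, 0.385, -0.4925, -0.05, 0, 0, -2.79, 0.35, 0.385, -0.4925, -0.05, 0, 0, -2.79, 0.35, 0.412, -0.589, -0.05, 0, 0, -2.79, 0.35, 0.412, -0.589, -0.05, 0, 0, -2.79, 0.35, 0.412, -0.589, -0.05, 0, 0, -2.79, 0.35]

```text
t: 2.5
tool_pos: [0.3996, 0.1032, 0.28]
orientation: [0.943, 2.996, 0.001]
force: [0.1, 0.2, -0.1]
opening: 0.0325
gripper_force: 0.0
```

Call:
move_arm:
  deltas: [0.1446, 0.2063, 0, 0, 0, -0.53, 0.35, 0.1446, 0.2063, 0, 0, 0, -0.53, 0.35, 0.1446, 0.2063, 0, 0, 0, -0.53, 0.35, 0.1446, 0.2063, 0, 0, 0, -0.53, 0.35, 0.1446, 0.2063, 0.04, 0, 0, -0.53, 0.35, 0.1446, 0.2063, 0.1, 0, 0, -0.53, 0.35, 0.1446, 0.2063, 0.15, 0, 0, -0.53, 0.35, 0.1446, 0.2063, 0.2, 0, 0, -0.53, 0.35, 0.1446, 0.2063, 0.235, 0, 0, -0.53, 0.35, 0.1446, 0.2063, 0.25, 0, 0, -0.53, 0.35, 0.1446, 0.2063, 0.259, 0, 0, -0.53, 0.35, 0.1446, 0.2063, 0.259, 0, 0, -0.53, 0.35]

```text
t: 4.0
tool_pos: [0.4021, 0.3527, 0.0214]
orientation: [0.139, 3.138, 0.001]
force: [0.1, -0.3, 0.7]
opening: 0.0327
gripper_force: 0.0
```

Call:
move_arm:
  deltas: [-0.005, 0, 0, 0, 0, 0, 0.35, -0.01, 0, 0, 0, 0, 0, 0.35, -0.015, 0, 0, 0, 0, 0, 0.35, -0.02, 0, 0, 0, 0, 0, 0.35, -0.025, 0, 0, 0, 0, 0, 0.35, -0.03, 0, 0, 0, 0, 0, 0.35, -0.035, 0, 0, 0, 0, 0, 0.35, -0.04, 0, 0, 0, 0, 0, 0.35, -0.045, 0, 0, 0, 0, 0, 0.35, -0.05, 0, 0, 0, 0, 0, 0.35, -0.053, 0, 0, 0, 0, 0, 0.35, -0.055, 0, 0, 0, 0, 0, 0.35]

```text
t: 5.5
tool_pos: [0.4566, 0.3474, 0.0206]
orientation: [-0.14, -3.138, -0.0]
force: [-2.2, -0.4, 0.6]
opening: 0.033
gripper_force: 0.7
```

```bash
cat > look.py <<'E'
from h import *
import sys
def look(tag):
    print(robot.read_state()["force"].round(1))
    for c in("top","scene"):
        p,d=robot.read_camera(c); cv2.imwrite(f"pics/{c}{tag}.png",p[...,::-1]); np.savez(f"pics/{c}{tag}.npz",p=p,d=d)
        P=cloud(c,d).reshape(-1,3);C=p.reshape(-1,3).astype(int)
        hs=cv2.cvtColor(p,cv2.COLOR_RGB2HSV).reshape(-1,3)
        for y0 in(.35,.241,.153):
            m=(P[:,2]>.045)&(P[:,2]<.066)&(abs(P[:,1]-y0)<.05)&(P[:,0]>.4)&(P[:,0]<.56)&(hs[:,1]>90)
            Q=P[m]
            if len(Q)>20: print(c,y0,len(Q),"mean",Q.mean(0).round(4),"max x",np.percentile(Q[:,0],99).round(4),"gap to line (mean)",(.4853+.08*Q[:,1].mean()-Q[:,0].mean()).round(4))
if __name__=="__main__": look(sys.argv[1])
E
python3 look.py 1
```

```text
[-2.2 -0.4  0.6]
top 0.35 166 mean [0.5193 0.3322 0.0554] max x 0.5559 gap to line (mean) -0.0074
top 0.241 511 mean [0.4703 0.2385 0.0556] max x 0.5513 gap to line (mean) 0.0341
top 0.153 555 mean [0.4449 0.1513 0.0556] max x 0.5453 gap to line (mean) 0.0526
scene 0.35 21 mean [0.5081 0.3123 0.054 ] max x 0.5252 gap to line (mean) 0.0022
scene 0.241 194 mean [0.4669 0.2349 0.054 ] max x 0.5071 gap to line (mean) 0.0372
scene 0.153 201 mean [0.4397 0.1491 0.0537] max x 0.4775 gap to line (mean) 0.0575
```

Call:
move_arm:
  deltas: [-0.002, 0, 0, 0, 0, 0, 0.35, -0.004, 0, 0, 0, 0, 0, 0.35, -0.006, 0, 0, 0, 0, 0, 0.35, -0.007, 0, 0, 0, 0, 0, 0.35]

```text
t: 6.1
tool_pos: [0.4635, 0.3468, 0.0206]
orientation: [0.14, 3.138, -0.0]
force: [-1.5, 0.1, 1.0]
opening: 0.0325
gripper_force: 0.5
```

Call:
move_arm:
  deltas: [-0.001, 0, 0, 0, 0, 0, 0.35, -0.002, 0, 0, 0, 0, 0, 0.35]

```text
t: 6.35
tool_pos: [0.4654, 0.3466, 0.0206]
orientation: [-0.139, -3.138, 0.0]
force: [-2.1, 0.2, -1.0]
opening: 0.0324
gripper_force: 0.5
```

Call:
move_arm:
  deltas: [-0.001, 0, 0, 0, 0, 0, 0.35, -0.002, 0, 0, 0, 0, 0, 0.35]

```text
t: 6.6
tool_pos: [0.4674, 0.3465, 0.0206]
orientation: [0.139, 3.138, 0.0]
force: [-0.7, -0.5, -0.1]
opening: 0.0326
gripper_force: 0.4
```

Call:
move_arm:
  deltas: [-0.001, 0, 0, 0, 0, 0, 0.35, -0.002, 0, 0, 0, 0, 0, 0.35]

```text
t: 6.85
tool_pos: [0.4695, 0.3463, 0.0207]
orientation: [0.139, 3.138, 0.0]
force: [-1.1, -0.3, 1.0]
opening: 0.0323
gripper_force: 0.4
```

Call:
move_arm:
  deltas: [-0.001, 0, 0, 0, 0, 0, 0.35, -0.002, 0, 0, 0, 0, 0, 0.35]

```text
t: 7.1
tool_pos: [0.4714, 0.3461, 0.0206]
orientation: [-0.139, -3.138, -0.0]
force: [-0.7, 0.6, 0.3]
opening: 0.0329
gripper_force: 0.4
```

Call:
move_arm:
  deltas: [-0.001, 0, 0, 0, 0, 0, 0.35, -0.002, 0, 0, 0, 0, 0, 0.35]

```text
t: 7.35
tool_pos: [0.4721, 0.346, 0.0205]
orientation: [-0.139, -3.136, 0.001]
force: [-10.3, 1.5, 6.2]
opening: 0.0321
gripper_force: 4.9
```

Call:
move_arm:
  deltas: [0.01, 0, 0, 0, 0, 0, 0.35, 0.025, 0, 0, 0, 0, 0, 0.35, 0.04, 0, 0, 0, 0, 0, 0.35, 0.0543, 0, 0, 0, 0, 0, 0.35, 0.0543, -0.03, 0, 0, 0, 0, 0.35, 0.0543, -0.06, 0, 0, 0, 0, 0.35, 0.0543, -0.09, 0, 0, 0, 0, 0.35, 0.0543, -0.1052, 0, 0, 0, 0, 0.35, 0.0543, -0.1052, 0, 0, 0, 0, 0.35, 0.0493, -0.1052, 0, 0, 0, 0, 0.35, 0.0443, -0.1052, 0, 0, 0, 0, 0.35, 0.0393, -0.1052, 0, 0, 0, 0, 0.35]

```text
t: 8.85
tool_pos: [0.4254, 0.2452, 0.0206]
orientation: [0.139, 3.138, 0.0]
force: [-0.2, -1.0, 0.4]
opening: 0.0326
gripper_force: 0.0
```

Call:
move_arm:
  deltas: [-0.005, 0, 0, 0, 0, 0, 0.35, -0.01, 0, 0, 0, 0, 0, 0.35, -0.014, 0, 0, 0, 0, 0, 0.35, -0.018, 0, 0, 0, 0, 0, 0.35, -0.022, 0, 0, 0, 0, 0, 0.35, -0.025, 0, 0, 0, 0, 0, 0.35, -0.028, 0, 0, 0, 0, 0, 0.35, -0.03, 0, 0, 0, 0, 0, 0.35, -0.031, 0, 0, 0, 0, 0, 0.35]

```text
t: 9.98
tool_pos: [0.4559, 0.2419, 0.0206]
orientation: [0.139, 3.138, 0.0]
force: [-0.7, 0.4, -0.6]
opening: 0.0322
gripper_force: 0.5
```

Contact with the rail is expected near TCP x ≈ 0.4635.

Call:
move_arm:
  deltas: [-0.0015, 0, 0, 0, 0, 0, 0.35, -0.003, 0, 0, 0, 0, 0, 0.35, -0.0045, 0, 0, 0, 0, 0, 0.35]

```text
t: 10.35
tool_pos: [0.4603, 0.2415, 0.0207]
orientation: [0.139, 3.138, 0.0]
force: [-0.3, -0.0, -0.8]
opening: 0.0327
gripper_force: 0.5
```

Call:
move_arm:
  deltas: [-0.001, 0, 0, 0, 0, 0, 0.35, -0.002, 0, 0, 0, 0, 0, 0.35]

```text
t: 10.6
tool_pos: [0.4623, 0.2413, 0.0206]
orientation: [-0.139, -3.138, 0.0]
force: [-1.8, -0.0, -0.7]
opening: 0.0327
gripper_force: 0.5
```

Call:
move_arm:
  deltas: [-0.001, 0, 0, 0, 0, 0, 0.35, -0.002, 0, 0, 0, 0, 0, 0.35]

```text
t: 10.85
tool_pos: [0.4637, 0.2412, 0.0205]
orientation: [-0.139, -3.137, 0.0]
force: [-6.9, 0.4, 4.4]
opening: 0.0327
gripper_force: 3.1
```

Call:
move_arm:
  deltas: [0.01, 0, 0, 0, 0, 0, 0.35, 0.025, 0, 0, 0, 0, 0, 0.35, 0.04, 0, 0, 0, 0, 0, 0.35, 0.055, 0, 0, 0, 0, 0, 0.35, 0.0715, 0, 0, 0, 0, 0, 0.35, 0.0715, -0.03, 0, 0, 0, 0, 0.35, 0.0715, -0.06, 0, 0, 0, 0, 0.35, 0.0715, -0.0909, 0, 0, 0, 0, 0.35, 0.0715, -0.0909, 0, 0, 0, 0, 0.35, 0.0665, -0.0909, 0, 0, 0, 0, 0.35, 0.0615, -0.0909, 0, 0, 0, 0, 0.35, 0.0565, -0.0909, 0, 0, 0, 0, 0.35]

```text
t: 12.35
tool_pos: [0.4002, 0.1562, 0.0206]
orientation: [-0.138, -3.138, -0.0]
force: [-2.0, -0.2, 1.8]
opening: 0.0326
gripper_force: 1.0
```

Call:
move_arm:
  deltas: [-0.005, 0, 0, 0, 0, 0, 0.35, -0.01, 0, 0, 0, 0, 0, 0.35, -0.015, 0, 0, 0, 0, 0, 0.35, -0.02, 0, 0, 0, 0, 0, 0.35, -0.025, 0, 0, 0, 0, 0, 0.35, -0.03, 0, 0, 0, 0, 0, 0.35, -0.035, 0, 0, 0, 0, 0, 0.35, -0.04, 0, 0, 0, 0, 0, 0.35, -0.044, 0, 0, 0, 0, 0, 0.35, -0.047, 0, 0, 0, 0, 0, 0.35, -0.049, 0, 0, 0, 0, 0, 0.35, -0.05, 0, 0, 0, 0, 0, 0.35]

```text
t: 13.85
tool_pos: [0.4497, 0.1512, 0.0206]
orientation: [-0.139, -3.138, -0.0]
force: [-2.1, -0.4, -0.5]
opening: 0.0324
gripper_force: 0.7
```

Call:
move_arm:
  deltas: [-0.0015, 0, 0, 0, 0, 0, 0.35, -0.003, 0, 0, 0, 0, 0, 0.35]

```text
t: 14.1
tool_pos: [0.4527, 0.1509, 0.0207]
orientation: [0.139, 3.138, 0.0]
force: [-1.0, 1.0, -0.3]
opening: 0.0324
gripper_force: 0.7
```

Call:
move_arm:
  deltas: [-0.001, 0, 0, 0, 0, 0, 0.35, -0.002, 0, 0, 0, 0, 0, 0.35]

```text
t: 14.35
tool_pos: [0.4547, 0.1507, 0.0206]
orientation: [-0.139, -3.138, -0.0]
force: [-2.1, -0.1, -0.3]
opening: 0.0327
gripper_force: 0.7
```

Call:
move_arm:
  deltas: [-0.001, 0, 0, 0, 0, 0, 0.35, -0.002, 0, 0, 0, 0, 0, 0.35]

```text
t: 14.6
tool_pos: [0.4565, 0.1506, 0.0206]
orientation: [-0.139, -3.138, 0.0]
force: [-4.8, -0.1, 2.9]
opening: 0.0328
gripper_force: 2.3
```

Call:
move_arm:
  deltas: [-0.0005, 0, 0, 0, 0, 0, 0.35, -0.001, 0, 0, 0, 0, 0, 0.35]

```text
t: 14.85
tool_pos: [0.4566, 0.1505, 0.0205]
orientation: [-0.139, -3.136, 0.0]
force: [-9.5, 1.0, 5.6]
opening: 0.0323
gripper_force: 4.5
```

Call:
move_arm:
  deltas: [0.015, 0, 0, 0, 0, 0, 0.35, 0.05, 0, 0, 0, 0, 0, 0.35, 0.05, 0, -0.04, 0, 0, 0, 0.35, 0.05, 0, -0.1, 0, 0, 0.1, 0.7, 0.05, 0, -0.16, 0, 0, 0.25, 0.7, 0.05, -0.02, -0.22, 0, 0, 0.4, 0.7, 0.03, -0.07, -0.27, 0, 0, 0.55, 0.7, 0.03, -0.13, -0.27, 0, 0, 0.7, 0.7, 0.0177, -0.19, -0.27, 0, 0, 0.85, 0.7, 0.0177, -0.25, -0.27, 0, 0, 1.0, 0.7, 0.0177, -0.31, -0.27, 0, 0, 1.14, 0.7, 0.0177, -0.3625, -0.27, 0, 0, 1.14, 0.7]

```text
t: 16.35
tool_pos: [0.4071, -0.2111, 0.2908]
orientation: [1.814, 2.563, -0.0]
force: [0.6, 0.2, 0.8]
opening: 0.065
gripper_force: 0.0
```

```bash
python3 - <<'E'
from look import *
look("2")
s=robot.read_state();p,d=robot.read_camera("wrist");cv2.imwrite("pics/w2.png",p[...,::-1])
from scipy.spatial.transform import Rotation as Ro
Rt=Ro.from_rotvec(s["orientation"]).as_matrix();m=robot.camera_model("wrist");T=np.array(m["tool_from_camera"])
np.savez("pics/w2.npz",p=p,d=d,R=Rt,t=s["tool_pos"],T=T)
print(s["tool_pos"],s["q"].round(3),s["opening"],T.round(3))
K=np.array(m["K"]);u,v=np.meshgrid(np.arange(640),np.arange(480))
q=np.stack([(u-K[0,2])/K[0,0],(v-K[1,2])/K[1,1]],-1);e=q.copy()
for _ in range(30): e=q/(1+m["k1"]*(e**2).sum(-1,keepdims=True))
P=(np.concatenate([e,np.ones_like(e[...,:1])],-1)*d[...,None]).reshape(-1,3)@T[:3,:3].T+T[:3,3]
P=P@Rt.T+s["tool_pos"]
ok=d.reshape(-1)>0
for l,c,z0,z1,R in[("knob",(.408,-.209),.155,.2,.04),("salt",(.433,-.294),.09,.12,.035),("ptr",(.254,-.236),.02,.035,.02)]:
    Q=P[ok&(np.hypot(P[:,0]-c[0],P[:,1]-c[1])<R)&(P[:,2]>z0)&(P[:,2]<z1)]
    if len(Q)>5: print(l,len(Q),Q.mean(0).round(4),((Q.min(0)+Q.max(0))/2).round(4),np.ptp(Q,0).round(3))
E
```

```text
[0.6 0.2 0.8]
top 0.35 547 mean [0.5145 0.3423 0.0554] max x 0.5558 gap to line (mean) -0.0018
top 0.241 551 mean [0.5065 0.2385 0.0555] max x 0.5529 gap to line (mean) -0.0021
top 0.153 543 mean [0.4997 0.1485 0.0555] max x 0.5456 gap to line (mean) -0.0025
scene 0.35 148 mean [0.5151 0.3361 0.0539] max x 0.5517 gap to line (mean) -0.0029
scene 0.241 164 mean [0.5022 0.2349 0.0538] max x 0.5425 gap to line (mean) 0.0019
scene 0.153 189 mean [0.495  0.1455 0.0539] max x 0.5321 gap to line (mean) 0.0019
[ 0.40646581 -0.21316408  0.29025415] [-0.593 -0.276  1.766 -0.002  1.651 -0.93 ] 0.06493484280599784 [[-0.    -0.961 -0.275  0.077]
 [ 1.    -0.     0.001 -0.001]
 [-0.001 -0.275  0.961 -0.155]
 [ 0.     0.     0.     1.   ]]
knob 2614 [ 0.4079 -0.2086  0.1864] [ 0.409  -0.2118  0.1742] [0.043 0.043 0.036]
salt 827 [ 0.4322 -0.2931  0.1063] [ 0.4337 -0.2966  0.102 ] [0.034 0.033 0.024]
ptr 62 [ 0.257  -0.2369  0.025 ] [ 0.2568 -0.2369  0.024 ] [0.005 0.015 0.008]
```

View pics/w2.png

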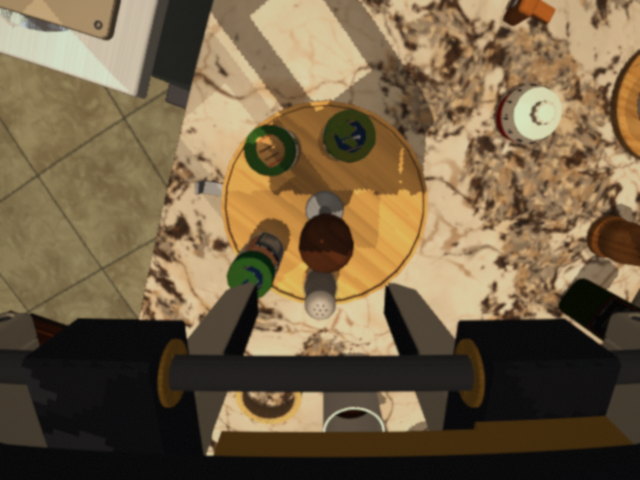

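View pics/top2.png

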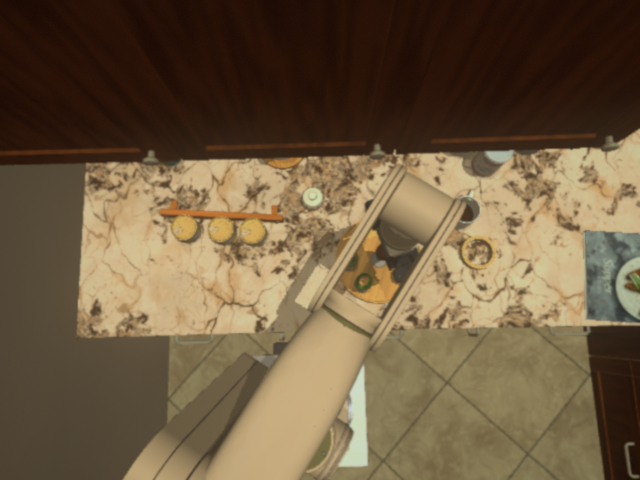

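The wrist view shows the knob at (326,243), the salt's perforated cap at (320,303), the pointer at (208,187) and the jars clear of the fingers. The top view shows all three tins in a row at the rail.

Call:
move_arm:
  deltas: [0.0033, 0.0033, 0.02, 0, 0, 0, 0.7, 0.0033, 0.0033, 0.05, 0, 0, 0, 0.7, 0.0033, 0.0033, 0.08, 0, 0, 0, 0.7, 0.0033, 0.0033, 0.105, 0, 0, 0, 0.7, 0.0033, 0.0033, 0.12, 0, 0, 0, 0.7, 0.0033, 0.0033, 0.128, 0, 0, 0, 0.7, 0.0033, 0.0033, 0.128, 0, 0, 0, 0.7, 0.0033, 0.0033, 0.128, 0, 0, 0, 0.55, 0.0033, 0.0033, 0.128, 0, 0, 0, 0.5, 0.0033, 0.0033, 0.128, 0, 0, 0, 0.45, 0.0033, 0.0033, 0.128, 0, 0, 0, 0.4, 0.0033, 0.0033, 0.128, 0, 0, 0, 0.3]
  squeeze: 30

```text
t: 18.0
tool_pos: [0.4082, -0.206, 0.1633]
orientation: [-1.811, -2.565, 0.005]
force: [-10.6, -2.7, 7.3]
opening: 0.0428
gripper_force: 29.9
```

Call:
move_arm:
  deltas: [0, 0, 0, 0, 0, 0, 0.2, 0, 0, 0, 0, 0, 0, 0.2, 0, 0, 0, 0, 0, 0, 0.2]

```text
t: 18.38
tool_pos: [0.4082, -0.206, 0.1633]
orientation: [-1.811, -2.565, 0.005]
force: [-12.4, -2.6, 7.9]
opening: 0.0428
gripper_force: 29.9
```

Call:
move_arm:
  deltas: [0, -0.001, -0.001, 0, 0, 0, 0.65, -0.002, -0.001, -0.001, 0, 0, 0, 0.7, -0.002, -0.001, -0.001, 0, 0, 0, 0.7, -0.002, -0.001, -0.001, 0, 0, 0, 0.7, -0.002, -0.001, -0.001, 0, 0, 0, 0.7, -0.002, -0.001, -0.001, 0, 0, 0, 0.7]

```text
t: 19.12
tool_pos: [0.4096, -0.207, 0.1636]
orientation: [-1.811, -2.567, -0.0]
force: [-0.0, -0.8, 0.0]
opening: 0.0653
gripper_force: 0.0
```

```bash
cat > wr.py <<'E'
from h import *
from scipy.spatial.transform import Rotation as Ro
from scipy.optimize import least_squares
def wr(tag):
    s=robot.read_state();p,d=robot.read_camera("wrist");s2=robot.read_state();cv2.imwrite(f"pics/w{tag}.png",p[...,::-1])
    print(s["tool_pos"].round(4),s2["tool_pos"].round(4),s["orientation"].round(3),s["force"].round(1),s["q"].round(2))
    Rt=Ro.from_rotvec(s["orientation"]).as_matrix();m=robot.camera_model("wrist");T=np.array(m["tool_from_camera"])
    K=np.array(m["K"]);u,v=np.meshgrid(np.arange(640),np.arange(480))
    q=np.stack([(u-K[0,2])/K[0,0],(v-K[1,2])/K[1,1]],-1);e=q.copy()
    for _ in range(30): e=q/(1+m["k1"]*(e**2).sum(-1,keepdims=True))
    P=(np.concatenate([e,np.ones_like(e[...,:1])],-1)*d[...,None])@T[:3,:3].T+T[:3,3]
    P=P@Rt.T+s["tool_pos"]; P[d<=0]=9
    np.savez(f"pics/w{tag}.npz",p=p,d=d,P=P)
    return p,P
def cfit(Q,r,c0):
    f=least_squares(lambda c:np.hypot(Q[:,0]-c[0],Q[:,1]-c[1])-r,c0,loss="soft_l1",f_scale=.002); return f.x
E
python3 - <<'E'
from wr import *
p,P=wr("3");P=P.reshape(-1,3)
r=np.hypot(P[:,0]-.4085,P[:,1]+.2085)
Q=P[(r<.03)&(P[:,2]>.187)&(P[:,2]<.2)];print("knobtop",len(Q),Q.mean(0).round(4),((Q.min(0)+Q.max(0))/2).round(4),np.ptp(Q,0).round(3))
Q=P[(r<.016)&(P[:,2]>.05)&(P[:,2]<.13)]
print("post",len(Q)); 
if len(Q)>30: print(cfit(Q,.007,[.408,-.209]))
# tray edge circle
Q=P[(P[:,2]>.024)&(P[:,2]<.034)&(r>.115)&(r<.135)];a=np.arctan2(Q[:,1]+.2085,Q[:,0]-.4085)
R=np.hypot(Q[:,0]-.4085,Q[:,1]+.2085)
E_=[]
for b in np.arange(-3.14,3.14,.05):
    m=abs(a-b)<.025
    if m.sum()>4: E_.append(Q[m][R[m].argmax()][:2])
E_=np.array(E_);print(len(E_), cfit(E_,.125,[.408,-.209]) if len(E_)>8 else "")
E
```

```text
[ 0.4096 -0.207   0.1636] [ 0.4096 -0.207   0.1636] [-1.811 -2.567 -0.   ] [-0.  -0.8  0. ] [-0.58 -0.22  1.95  0.    1.41 -0.92]
knobtop 3844 [ 0.4071 -0.2055  0.1892] [ 0.409  -0.2073  0.1893] [0.039 0.031 0.005]
post 523
[ 0.40942059 -0.21226495]
85 [ 0.40956214 -0.21207613]
```

View pics/w3.png

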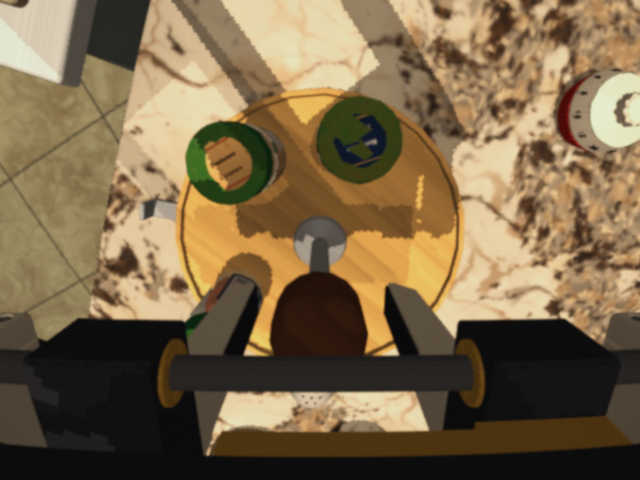

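The wrist view shows the knob at (320,325) between the open fingers, the post at (320,240) and the pointer at (158,210). The pads need about a 3 mm shift along tool -x.

Call:
move_arm:
  deltas: [-0.003, -0.001, 0, 0, 0, 0, 0.7, -0.003, -0.001, 0, 0, 0, 0, 0.6, -0.003, -0.001, 0, 0, 0, 0, 0.5, -0.003, -0.001, 0, 0, 0, 0, 0.45, -0.003, -0.001, 0, 0, 0, 0, 0.4, -0.003, -0.001, 0, 0, 0, 0, 0.3, -0.003, -0.001, 0, 0, 0, 0, 0.2, -0.003, -0.001, 0, 0, 0, 0, 0.2]
  squeeze: 30

```text
t: 20.18
tool_pos: [0.4096, -0.2102, 0.1636]
orientation: [-1.811, -2.567, 0.0]
force: [-0.8, -1.1, 0.1]
opening: 0.0428
gripper_force: 30.0
```

Call:
move_arm:
  deltas: [0, 0, 0, 0, 0, 0.004, 0.2, 0, 0, 0, 0, 0, 0.012, 0.2, 0, 0, 0, 0, 0, 0.024, 0.2, 0, 0, 0, 0, 0, 0.041, 0.2, 0, 0, 0, 0, 0, 0.063, 0.2, 0, 0, 0, 0, 0, 0.09, 0.2, 0, 0, 0, 0, 0, 0.122, 0.2, 0, 0, 0, 0, 0, 0.157, 0.2, 0, 0, 0, 0, 0, 0.192, 0.2, 0, 0, 0, 0, 0, 0.227, 0.2, 0, 0, 0, 0, 0, 0.262, 0.2, 0, 0, 0, 0, 0, 0.297, 0.2]

```text
t: 21.68
tool_pos: [0.4101, -0.2101, 0.1636]
orientation: [2.173, 2.268, 0.001]
force: [4.3, -0.3, -3.6]
opening: 0.0432
gripper_force: 30.0
```

Call:
move_arm:
  deltas: [0, 0, 0, 0, 0, 0.035, 0.2, 0, 0, 0, 0, 0, 0.07, 0.2, 0, 0, 0, 0, 0, 0.105, 0.2, 0, 0, 0, 0, 0, 0.14, 0.2, 0, 0, 0, 0, 0, 0.175, 0.2, 0, 0, 0, 0, 0, 0.21, 0.2, 0, 0, 0, 0, 0, 0.245, 0.2, 0, 0, 0, 0, 0, 0.28, 0.2, 0, 0, 0, 0, 0, 0.315, 0.2, 0, 0, 0, 0, 0, 0.35, 0.2, 0, 0, 0, 0, 0, 0.385, 0.2, 0, 0, 0, 0, 0, 0.42, 0.2]

```text
t: 23.18
tool_pos: [0.4108, -0.2103, 0.1636]
orientation: [2.597, 1.765, 0.003]
force: [11.2, -1.6, -7.8]
opening: 0.043
gripper_force: 30.0
```

Call:
move_arm:
  deltas: [0, 0, 0, 0, 0, 0.035, 0.2, 0, 0, 0, 0, 0, 0.07, 0.2, 0, 0, 0, 0, 0, 0.105, 0.2, 0, 0, 0, 0, 0, 0.14, 0.2, 0, 0, 0, 0, 0, 0.175, 0.2, 0, 0, 0, 0, 0, 0.21, 0.2, 0, 0, 0, 0, 0, 0.245, 0.2, 0, 0, 0, 0, 0, 0.28, 0.2, 0, 0, 0, 0, 0, 0.315, 0.2, 0, 0, 0, 0, 0, 0.35, 0.2, 0, 0, 0, 0, 0, 0.385, 0.2, 0, 0, 0, 0, 0, 0.42, 0.2]

```text
t: 24.68
tool_pos: [0.4114, -0.2107, 0.1637]
orientation: [2.907, 1.184, 0.005]
force: [14.5, -4.1, -11.0]
opening: 0.0425
gripper_force: 30.0
```

Call:
move_arm:
  deltas: [0, 0, 0, 0, 0, 0.035, 0.2, 0, 0, 0, 0, 0, 0.07, 0.2, 0, 0, 0, 0, 0, 0.105, 0.2, 0, 0, 0, 0, 0, 0.14, 0.2, 0, 0, 0, 0, 0, 0.175, 0.2, 0, 0, 0, 0, 0, 0.21, 0.2, 0, 0, 0, 0, 0, 0.245, 0.2, 0, 0, 0, 0, 0, 0.278, 0.2, 0, 0, 0, 0, 0, 0.303, 0.2, 0, 0, 0, 0, 0, 0.32, 0.2, 0, 0, 0, 0, 0, 0.331, 0.2, 0, 0, 0, 0, 0, 0.335, 0.2]

```text
t: 26.18
tool_pos: [0.4118, -0.2112, 0.1637]
orientation: [3.063, 0.684, 0.007]
force: [16.9, -7.2, -12.6]
opening: 0.043
gripper_force: 30.0
```

```bash
cat > m.py <<'E'
from wr import *
import sys
tag=sys.argv[1]; p,P=wr(tag); ax=np.array([.4095,-.2105])
for c in("wrist","top","scene"):
    if c!="wrist":
        p,d=robot.read_camera(c);cv2.imwrite(f"pics/{c}{tag}.png",p[...,::-1]);P=cloud(c,d)
    X=P.reshape(-1,3);r=np.hypot(X[:,0]-ax[0],X[:,1]-ax[1])
    for l in("shaker",):
        for q in robot.recognise(c,l)[:2]:
            u,v=map(int,q["uv"]);print(c,round(q["confidence"],2),q["uv"],P[v,u].round(3))
    hs=cv2.cvtColor(p,cv2.COLOR_RGB2HSV).reshape(-1,3)
    m=(r>.055)&(r<.12)&(X[:,2]>.085)&(X[:,2]<.118);Q=X[m]
    a=np.degrees(np.arctan2(Q[:,1]-ax[1],Q[:,0]-ax[0]))%360
    m2=abs(a-185)<25; print(c,"salt pts",m2.sum(), Q[m2].mean(0).round(4) if m2.any() else "", "mid",((Q[m2].min(0)+Q[m2].max(0))/2).round(4) if m2.any() else "")
    m=(r>.145)&(r<.17)&(X[:,0]<.3)&(X[:,2]>.018)&(X[:,2]<.035)&(abs(X[:,1]+.237)<.02);Q=X[m];print(c,"ptr",m.sum(),Q.mean(0).round(4) if m.any() else "")
E
python3 m.py 4
```

```text
[ 0.4118 -0.2112  0.1637] [ 0.4118 -0.2112  0.1637] [3.063 0.684 0.007] [ 16.9  -7.2 -12.6] [-0.59 -0.21  1.94  0.    1.41  0.55]
wrist 0.75 [311.8, 395.9] [ 0.326 -0.244  0.113]
wrist salt pts 332 [ 0.3224 -0.2468  0.1108] mid [ 0.3213 -0.2473  0.1077]
wrist ptr 0 
top salt pts 49 [ 0.3302 -0.2316  0.1054] mid [ 0.3291 -0.2109  0.1018]
top ptr 0 
scene 0.87 [344.2, 285.5] [ 0.315 -0.256  0.071]
scene 0.24 [354.4, 258.0] [ 0.476 -0.209  0.065]
scene salt pts 238 [ 0.3191 -0.2223  0.1005] mid [ 0.3224 -0.219   0.1011]
scene ptr 20 [ 0.254  -0.2384  0.0223]
```

View pics/w4.png

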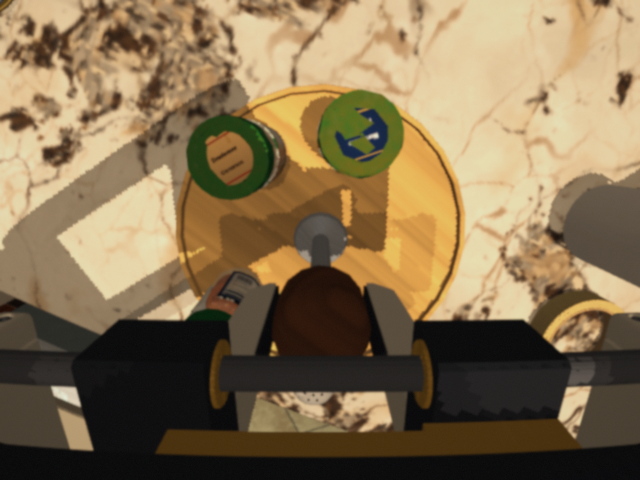

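The wrist view shows the jars at the same pixels relative to the gripper as before, so there was no slip. The salt cap is just visible behind the gripper bar at (315,396). I'll refine the remaining angle within single pictures.

```bash
python3 - <<'E'
from wr import *
from scipy.spatial.transform import Rotation as Ro
def tray(X,c):
    c=np.array(c)
    for _ in range(4):
        d=X[:,:2]-c;r=np.hypot(*d.T);m=(X[:,2]>.023)&(X[:,2]<.036)&(r>.112)&(r<.134)
        Q=X[m];a=np.arctan2(d[m,1],d[m,0]);E=[]
        for b in np.arange(-3.14,3.14,.06):
            k=abs(a-b)<.03
            if k.sum()>3 and abs(b+2.95)>.15: E.append(Q[k][np.argsort(r[m][k])[-2]][:2])
        E=np.array(E);f=least_squares(lambda q:np.hypot(E[:,0]-q[0],E[:,1]-q[1])-q[2],[*c,.125],loss="soft_l1",f_scale=.001);c=f.x[:2]
    return c,f.x[2],len(E)
Z=np.load("pics/w2.npz");m=robot.camera_model("wrist");K=np.array(m["K"]);T=Z["T"]
u,v=np.meshgrid(np.arange(640),np.arange(480));q=np.stack([(u-K[0,2])/K[0,0],(v-K[1,2])/K[1,1]],-1);e=q.copy()
for _ in range(30): e=q/(1+m["k1"]*(e**2).sum(-1,keepdims=True))
W2=((np.concatenate([e,np.ones_like(e[...,:1])],-1)*Z["d"][...,None]).reshape(-1,3)@T[:3,:3].T+T[:3,3])@Z["R"].T+Z["t"];W2=W2[Z["d"].ravel()>0]
clouds={"w2":W2,"w3":np.load("pics/w3.npz")["P"].reshape(-1,3)}
for c in("top","scene"): clouds[c]=cloud(c,np.load(f"pics/{c}0.npz")["d"]).reshape(-1,3)
def ang(p,c): return np.degrees(np.arctan2(p[1]-c[1],p[0]-c[0]))%360
for n,X in clouds.items():
    c,R,k=tray(X,(.41,-.211));r=np.hypot(X[:,0]-c[0],X[:,1]-c[1])
    s=X[(np.hypot(X[:,0]-.433,X[:,1]+.295)<.035)&(X[:,2]>.088)&(X[:,2]<.12)]
    t=X[(r>.142)&(r<.168)&(X[:,0]<.3)&(X[:,2]>.017)&(X[:,2]<.035)&(abs(X[:,1]+.237)<.02)]
    o=[n,c.round(4),round(R,4),k]
    if len(t)>4: o+=["ptr",len(t),t.mean(0).round(4),round(ang(t.mean(0),c),1)]
    if len(s)>4:
        cf=cfit(s[s[:,2]<.106],.021,[.433,-.294]) if (s[:,2]<.106).sum()>10 else s.mean(0)
        o+=["salt",s.mean(0).round(4),round(ang(s.mean(0),c),1),"fit",cf.round(4),round(ang(cf,c),1)]
    print(*o)
E
```

```text
w2 [ 0.4094 -0.2113] 0.1236 85 ptr 70 [ 0.257  -0.2365  0.0243] 189.4 salt [ 0.4322 -0.2929  0.1059] 285.6 fit [ 0.4358 -0.3029] 286.0
w3 [ 0.4094 -0.2114] 0.1239 66 ptr 169 [ 0.2573 -0.2361  0.0234] 189.2 salt [ 0.4354 -0.3006  0.1103] 286.2 fit [ 0.4308 -0.2885] 285.5
top [ 0.4102 -0.209 ] 0.1225 95 ptr 11 [ 0.2573 -0.2346  0.027 ] 189.5 salt [ 0.4334 -0.2939  0.1075] 285.3 fit [ 0.4401 -0.2988] 288.4
scene [ 0.4071 -0.213 ] 0.1236 58 ptr 21 [ 0.2544 -0.2383  0.0223] 189.4 salt [ 0.425  -0.3018  0.1016] 281.4 fit [ 0.4396 -0.2961] 291.4
```

Call:
move_arm:
  deltas: [0.0001, 0.0001, 0.0001, 0, 0, 0.004, 0.2, 0.0002, 0.0003, 0.0002, 0, 0, 0.014, 0.2, 0.0004, 0.0005, 0.0003, 0, 0, 0.032, 0.2, 0.0006, 0.0007, 0.0004, 0, 0, 0.056, 0.2, 0.0008, 0.0009, 0.0005, 0, 0, 0.084, 0.2, 0.001, 0.0011, 0.0006, 0, 0, 0.112, 0.2, 0.001, 0.0012, 0.0007, 0, 0, 0.14, 0.2, 0.001, 0.0012, 0.0007, 0, 0, 0.166, 0.2, 0.001, 0.0012, 0.0007, 0, 0, 0.187, 0.2, 0.001, 0.0012, 0.0007, 0, 0, 0.202, 0.2, 0.001, 0.0012, 0.0007, 0, 0, 0.21, 0.2, 0.001, 0.0012, 0.0007, 0, 0, 0.213, 0.2]

```text
t: 27.98
tool_pos: [0.412, -0.2116, 0.1636]
orientation: [3.12, 0.354, 0.003]
force: [6.0, -3.3, -2.0]
opening: 0.0432
gripper_force: 30.0
```

Call:
move_arm:
  deltas: [0, 0, 0, 0, 0, 0, 0.2, 0, 0, 0, 0, 0, 0, 0.2, 0, 0, 0, 0, 0, 0, 0.2, 0, 0, 0, 0, 0, 0, 0.2]

```text
t: 28.48
tool_pos: [0.412, -0.2116, 0.1636]
orientation: [3.12, 0.355, 0.003]
force: [6.2, -2.6, -2.3]
opening: 0.0432
gripper_force: 30.0
```

```bash
python3 m.py 5; python3 look.py 6
```

```text
[ 0.412  -0.2116  0.1636] [ 0.4119 -0.2116  0.1636] [3.12e+00 3.55e-01 3.00e-03] [ 6.2 -2.6 -2.3] [-0.59 -0.21  1.94 -0.    1.41  0.76]
wrist 0.89 [312.6, 397.2] [ 0.318 -0.227  0.112]
wrist salt pts 335 [ 0.317  -0.2279  0.1107] mid [ 0.3158 -0.2284  0.1077]
wrist ptr 0 
top 0.72 [386.1, 289.6] [ 0.318 -0.218  0.115]
top salt pts 105 [ 0.3226 -0.2202  0.1077] mid [ 0.3215 -0.222   0.1015]
top ptr 0 
scene 0.75 [335.2, 285.5] [ 0.305 -0.235  0.07 ]
scene salt pts 147 [ 0.3117 -0.2313  0.1005] mid [ 0.3144 -0.2284  0.0991]
scene ptr 20 [ 0.2542 -0.2384  0.0226]
[ 6.5 -2.9 -0.8]
top 0.35 546 mean [0.5147 0.3425 0.0555] max x 0.5558 gap to line (mean) -0.002
top 0.241 547 mean [0.5063 0.2383 0.0557] max x 0.5554 gap to line (mean) -0.002
top 0.153 551 mean [0.4998 0.1487 0.0557] max x 0.5478 gap to line (mean) -0.0026
scene 0.35 142 mean [0.5159 0.3347 0.0543] max x 0.5505 gap to line (mean) -0.0038
scene 0.241 164 mean [0.5015 0.2343 0.0542] max x 0.5417 gap to line (mean) 0.0026
scene 0.153 192 mean [0.495  0.1459 0.0539] max x 0.5347 gap to line (mean) 0.002
```

View pics/scene5.png

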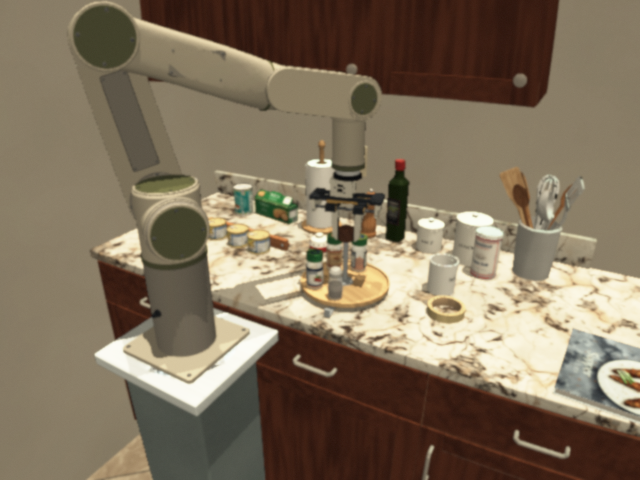

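The scene view shows the salt at (335,285), in front beside the pointer at (327,313), with all the jars upright. The tins are against the rail at (217,228), (237,235) and (259,241), and the mug and tape haven't moved. Salt and pointer agree within about 1°.

```bash
python3 -c "
from plant import robot
print(robot.close_job())"
```

```text
the job is handed in; nothing more can be done
None
```

The job is handed in: the three tins stand in a row against the rail. The salt shaker is at the front, within about 1° of the pointer, with the gripper still holding the knob.

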